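# Seat a bearing block in the inspection fixture

### The job

Seat the bored aluminium block in the black inspection fixture by pushing only, with the fingertips or the outside of the fingers: push it across the plate until its long side lies flat against the long rail, and push the sliding jaw along the rail until the block is trapped between the jaw and the fixed end stop with no gap at either end. Never lift, tip or carry the block, do not disturb the other gauges and tools, and finish with the hand clear.

Things in the scene. Friction and masses are not known exactly. Their poses are not given: they have to be found in the camera images.
- fixture: Fixed black plate 220 (x) x 360 (y) x 12 mm thick. Origin: centre of its underside, on the table. Its +x points across the plate to the long steel rail (face at x = +75 mm, 320 mm long), its +y along the rail from jaw to end stop (steel, face at y = +135 mm, spanning x = 15 to 75 mm). Rail and stop rise 18 mm above the plate. The seated block's centre is at x = +50, y = +95 mm.
- block: Aluminium bearing block, 50 (its x) x 80 (its y) x 30 mm high, about 0.3 kg, with a 28 mm bore upright through the middle. Loose on the plate, away from the rail and turned up to about 25 degrees from it. Origin at the centre of its underside. Its long (80 mm) side goes against the rail; either long side would do.
- jaw (a joint): Travel of the sliding jaw, m: 0 farthest from the end stop, growing along the fixture's +y, up to 0.19. Aluminium carriage 46 (x) x 30 (y) x 34 mm high on the plate, centred at fixture x = +50 mm, black knob (20 mm wide, 12 high) on top. Its front face is at fixture y = -115 mm + travel: it meets the seated block at 0.170. Friction 2.5 N, stays where left, pushes the block ahead of it.
- jaw_rear (a point): Middle of the jaw's rear face (the face away from the end stop, looking along the fixture's -y), 17 mm above the plate. Moves with the jaw: push here along the fixture's +y.
- ring_gauge: Bystander: steel ring, 42 mm across, 16 mm high, lying on the plate's near part by the end-stop end. Origin at the centre of its underside.
- pin_gauge: Bystander: steel pin standing upright on the plate's near part by the jaw end, 24 mm across, 50 mm high. Origin at the centre of its underside.
- v_block: Bystander: dark steel V-block, 50 x 60 x 40 mm, on the table to the left. Origin at the centre of its underside.
- plain_block: Bystander: plain aluminium block without a bore, 45 x 75 x 28 mm, on the table to the right. Origin at the centre of its underside.
- driver: Bystander: black-handled screwdriver, 170 mm long, lying on the table to the left. Origin under its middle.
- oil: Bystander: small white plastic bottle, 44 mm across, 90 mm high, on the table to the right. Origin at the centre of its underside.

How it is judged:
By the outcome, as a careful person would: the job done as asked, in the order asked, and still so for the second after the job is handed in, with the robot touching nothing.
It also fails if it takes over 51 s, if anything falls off the work surface, if the arm or the gripper's body presses on something with over 40 N, if the wrist force passes 120 N, or if a joint passes its speed limit or range.

### The arm

A 7-joint arm with a two-finger parallel gripper is mounted at the origin on the work surface. World frame = base frame: x ahead of the robot, y to its left, z up, the work surface at z = 0. Lengths are in m, angles in rad, forces in N, time in s.
With the tool pointing down it reaches from about 0.425 to 0.925 m from the base axis. Payload 6.8 kg.
Tool frame: the origin (TCP) lies at the very end of the fingers, on their centre line; the grasp point (between the pads) lies 19 mm behind it; z points along the fingers, x is the direction in which the jaws open and shut, and the axes are right-handed (so a half turn about z gives the same grasp; the last joint's range is limited). The gripper opens to 85 mm and grips with 20 to 120 N. Pads are 22 mm wide; open, the fingers measure 114 mm over their backs; the gripper's body (76 mm by 85 mm) begins 54 mm behind the grasp point. The pads swing forward as they close: fully open they stand 13 mm farther back than shut.
Start: joints at [1.132, 0.477, 0.022, 1.555, -0.011, 1.109, -0.083], TCP at [0.219, -0.638, 0.231] pointing down, gripper open.
Joint ranges: [-2.96, 2.96], [-0.34, 2.1], [-1.41, 1.46], [0.24, 2.44], [-1.37, 4.51], [0.17, 1.92], [-2.96, 2.96]. Speed limits (rad/s): [2.39, 2.39, 3.14, 3.14, 3.14, 3.14, 3.14].

### API

Orientations are given as a rotation vector (axis times angle).
In Python, from bench import r, grab_frame gives the robot as it stands. The module is installed in compiled form; this text tells all that it offers.
- The arm moves only by the tool send_rows, never from a script. Its argument "series" is a list of rows, each a list of 2 entries, a list of its own where there are three numbers: the shift along the tool's x, y, z in m, then the turn, a rotation vector about the tool's x, y, z in units of 5 degrees (1.0 is 5 degrees). A call has 1 to 20 rows; each row shifts and turns the commanded pose from where the row before left it, along the tool's axes as they then stand; what a row does not reach is not made up. A row lasts 1/8 s, in which the tool goes at most 62.5 mm and 10.7 degrees, less where a joint would pass 70% of its speed; a pose out of reach is approached as far as the arm can. A call is refused whole if a number of a shift passes 0.0625 or a number of a turn 1, either way. A call with a gripper value outside its range is refused whole. "fingers" is the closure in counts, from 0 (fully open) to 255 (shut), set as the call begins (left out, the last holds). The fingers move at their own pace and stop on an object; "grip_force" is the grip in N (left out, the last holds). Time passes only in rows, so rows that do not move let the fingers close. It gives the time, the measured TCP pose, the force and the opening at its end, in the units of the state.
- r.get_obs(): the state, without advancing time (a new reading comes with each control period).
- grab_frame(name): name is "scene" or "side" or "wrist"; returns a dict with "frame" (384x512x3 uint8, red, green, blue), "fx", "fy", "cx", "cy" (pixels), "dist_coeffs" ([k1, k2, p1, p2, k3] as OpenCV has them; the pictures are not rectified), "origin" and "rotation" of the camera in the world; the wrist camera has in their place "T_tool_cam" (4x4, takes a point from camera to tool coordinates, whose origin is the TCP and whose axes are the tool frame's). Camera axes: x right, y down, z forward; pixel columns grow to the right and rows downward; lengths in m; the calibration is good to about 2 mm. A picture is of the moment at which its call begins: read the wrist's pose just before it. There is no depth.
- r.hand_in(): hands the job in, once; it reports no verdict.
The state is a dict: "clock": time; "joints": joint angles; "qvel": joint speeds; "tau": joint torques, N m; "tcp_pos": TCP position; "orientation": TCP orientation; "contact_force": force on the tool from outside, world axes, zero at the start; "moment": the same for the moment, N m; "grip_width": finger opening in m.
Only numpy, scipy, OpenCV 4.12 (cv2) and the standard library are available. Lean on these libraries where they do the work, as an engineer would, in place of code of your own. Each camera call takes 0.05 s, during which the arm holds its last target.

## Working session

There is one attempt and no reset: what is moved stays moved. The work goes in short steps, Python scripts to look and compute and a tool call to move; the robot and the scene stay as the last step left them, time stands still between calls to the robot, and variables do not carry over. Pictures are saved under pics/ and viewed, and the job is handed in when it is done.

Besides the shell and the picture viewer there is one more tool, called after ">>>" as name(argument=value, ...) on one line, values as JSON. send_rows: Moves the arm, as the interface text tells. Its arguments: {"type":"object","properties":{"series":{"type":"array"},"fingers":{"type":"number"},"grip_force":{"type":"number"}},"required":["series"]}

```bash
mkdir -p pics; python3 - <<'E'
from bench import r, grab_frame
import cv2
print(r.get_obs())
for n in ["scene","side","wrist"]:
    f=grab_frame(n); cv2.imwrite(f"pics/{n}0.png",f["frame"][:,:,::-1])
    print(n,{k:v for k,v in f.items() if k!="frame"})
E
```

```text
{'clock': 0.0, 'joints': array([ 1.13191852,  0.47778386,  0.02232987,  1.55643212, -0.01150629,
        1.10929614, -0.08314917]), 'qvel': array([ 3.57777477e-04, -1.14836678e-03, -1.24499375e-03, -2.69246185e-03,
       -1.67793973e-04,  7.65339581e-05,  9.45895708e-05]), 'tau': array([ 1.39835274e-04, -5.96449399e+01,  1.60800699e+00, -2.81195748e+01,
        1.24574071e-02,  9.38304118e-03, -5.84205623e-05]), 'tcp_pos': array([ 0.21903149, -0.63786078,  0.23034457]), 'orientation': array([-2.55607325e+00,  1.82488076e+00,  2.39599738e-03]), 'contact_force': array([0.5227764 , 0.30595803, 0.17229209]), 'moment': array([-0.04712642,  0.03637028, -0.00016478]), 'grip_width': 0.08542992271326864}
scene {'fx': 443.4756574951253, 'fy': 443.4756574951253, 'cx': 252.5746480589788, 'cy': 192.68435462617944, 'dist_coeffs': array([-0.0310372,  0.       ,  0.       ,  0.       ,  0.       ]), 'origin': array([1.3616139 , 0.1457015 , 1.14530553]), 'rotation': array([-1.67344127, -2.05903738,  0.66170028])}
side {'fx': 352.8647762855104, 'fy': 352.8647762855104, 'cx': 254.598200567321, 'cy': 196.69801055650865, 'dist_coeffs': array([0.00675586, 0.        , 0.        , 0.        , 0.        ]), 'origin': array([0.11590641, 0.61834575, 0.80555143]), 'rotation': array([-0.79023389,  2.59431519, -1.08745881])}
wrist {'fx': 312.1539137684558, 'fy': 312.1539137684558, 'cx': 256.08955484120264, 'cy': 196.60618855506738, 'dist_coeffs': array([-0.08275467,  0.        ,  0.        ,  0.        ,  0.        ]), 'T_tool_cam': array([[ 9.99998981e-01, -6.07477093e-05,  1.42662690e-03,
        -2.72801897e-04],
       [-3.42942641e-04,  9.59634660e-01,  2.81249357e-01,
        -7.10561453e-02],
       [-1.38612588e-03, -2.81249560e-01,  9.59633661e-01,
        -1.42450665e-01],
       [ 0.00000000e+00,  0.00000000e+00,  0.00000000e+00,
         1.00000000e+00]])}
```

View pics/scene0.png

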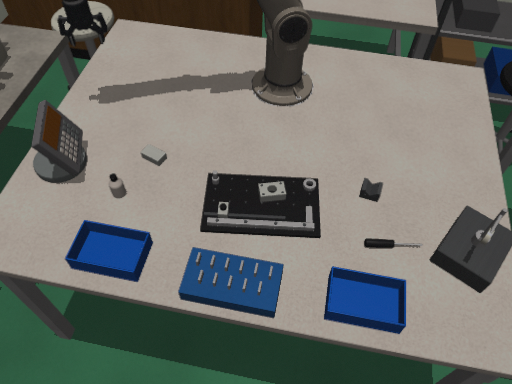

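View pics/side0.png

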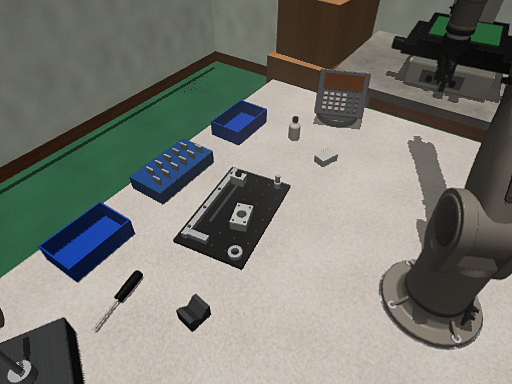

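View pics/wrist0.png

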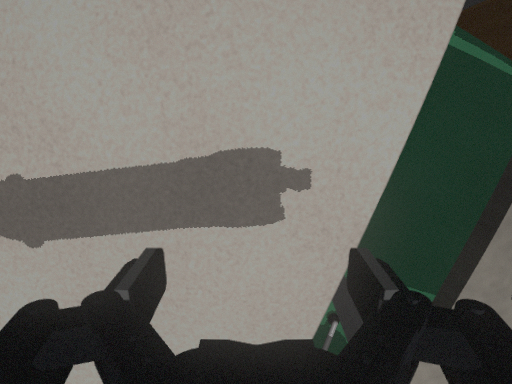

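```bash
cat > h.py <<'E'
from bench import r, grab_frame
import cv2, numpy as np
from scipy.spatial.transform import Rotation as R
def snap(n,path=None):
    o=r.get_obs(); f=grab_frame(n); f['obs']=o
    if 'T_tool_cam' in f:
        T=np.eye(4);T[:3,:3]=R.from_rotvec(o['orientation']).as_matrix();T[:3,3]=o['tcp_pos']
        T=T@f['T_tool_cam'];f['C']=T[:3,3];f['R']=T[:3,:3]
    else: f['C']=f['origin'];f['R']=R.from_rotvec(f['rotation']).as_matrix()
    f['K']=np.array([[f['fx'],0,f['cx']],[0,f['fy'],f['cy']],[0,0,1]])
    if path: cv2.imwrite(path,f['frame'][:,:,::-1]); 
    return f
def p2w(f,px,z):
    px=np.asarray(px,float).reshape(-1,1,2)
    u=cv2.undistortPoints(px,f['K'],f['dist_coeffs'])[:,0]
    d=np.c_[u,np.ones(len(u))]@f['R'].T
    return f['C']+d*((z-f['C'][2])/d[:,2])[:,None]
def w2p(f,P):
    P=np.asarray(P,float).reshape(-1,3)
    rv,_=cv2.Rodrigues(f['R'].T); return cv2.projectPoints(P,rv,-f['R'].T@f['C'],f['K'],f['dist_coeffs'])[0][:,0]
E
python3 - <<'E'
from h import *
f=snap('scene')
im=f['frame'][:,:,::-1]
cv2.imwrite('pics/z.png',cv2.resize(im[165:245,195:330],None,fx=5.9,fy=5.9,interpolation=cv2.INTER_CUBIC))
print(p2w(f,[[208,176],[320,178],[319,235],[202,231]],0.012).round(3))
print(p2w(f,[[272,192]],0.042).round(3))
E
```

```text
[[ 0.508 -0.161  0.012]
 [ 0.439  0.198  0.012]
 [ 0.655  0.219  0.012]
 [ 0.713 -0.124  0.012]]
[[0.55  0.057 0.042]]
```

View pics/z.png

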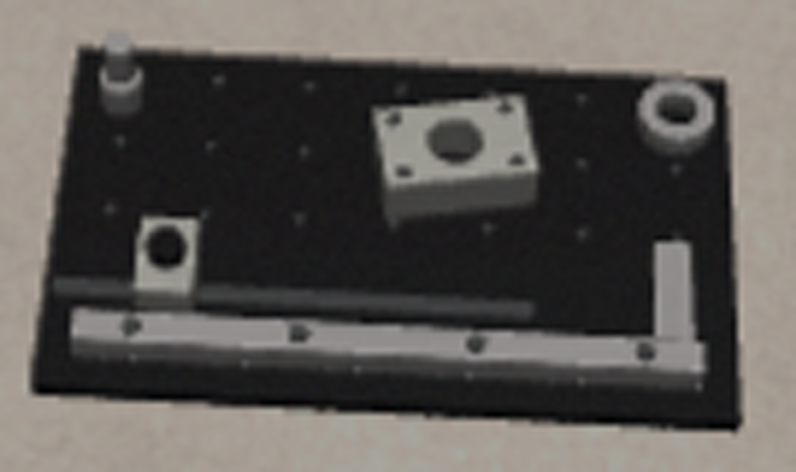

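>>> send_rows(series=[[[-0.032, -0.037, 0], [0, 0, 0]], [[-0.032, -0.037, 0], [0, 0, 0]], [[-0.032, -0.037, 0], [0, 0, 0]], [[-0.032, -0.037, 0], [0, 0, 0]], [[-0.032, -0.037, 0], [0, 0, 0]], [[-0.032, -0.037, 0], [0, 0, 0]], [[-0.032, -0.037, 0], [0, 0, 0]], [[-0.032, -0.037, 0], [0, 0, 0]], [[-0.032, -0.037, 0], [0, 0, 0]], [[-0.032, -0.037, 0], [0, 0, 0]], [[-0.032, -0.037, 0], [0, 0, 0]], [[-0.032, -0.037, 0], [0, 0, 0]], [[-0.032, -0.037, 0], [0, 0, 0]], [[-0.032, -0.037, 0], [0, 0, 0]], [[-0.032, -0.037, 0], [0, 0, 0]], [[-0.032, -0.037, 0], [0, 0, 0]], [[0, 0, 0], [0, 0, 0.85]], [[0, 0, 0], [0, 0, 0.85]], [[0, 0, 0], [0, 0, 0]]])

```text
clock: 2.58
tcp_pos: [0.6127, 0.0382, 0.2311]
orientation: [2.415, -2.009, -0.0]
contact_force: [0.6, 0.1, -0.3]
grip_width: 0.0856
```

```bash
python3 - <<'E'
from h import *
f=snap('wrist','pics/w1.png')
print(f['obs']['clock'],f['obs']['tcp_pos'],R.from_rotvec(f['obs']['orientation']).as_matrix().round(4),f['obs']['contact_force'])
E
```

```text
2.575 [0.61273625 0.03815839 0.23105589] [[ 1.822e-01 -9.833e-01 -5.000e-04]
 [-9.833e-01 -1.822e-01 -2.000e-04]
 [ 1.000e-04  5.000e-04 -1.000e+00]] [ 0.56319185  0.06330352 -0.29025393]
```

View pics/w1.png

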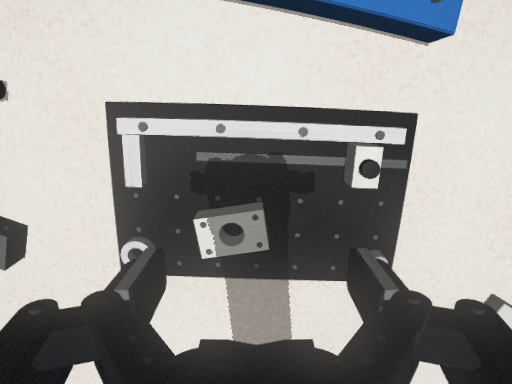

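```bash
python3 - <<'E'
from h import *
f=snap('wrist')
im=f['frame'][:,:,::-1].copy()
c=im[90:290,90:430]; cv2.imwrite('pics/w1z.png',cv2.resize(c,None,fx=2.35,fy=2.35,interpolation=cv2.INTER_CUBIC))
g=cv2.cvtColor(im,cv2.COLOR_BGR2GRAY)
# plate top edge: scan columns for bright->dark
def edges(cols,lo,hi,dn=True):
    out=[]
    for u in cols:
        d=np.diff(g[lo:hi,u].astype(int)); v=np.argmin(d) if dn else np.argmax(d)
        out.append((u,lo+v+0.5))
    return np.array(out,float)
def line(P,z):
    W=p2w(f,P,z)[:,:2]; v=cv2.fitLine(W.astype(np.float32),cv2.DIST_HUBER,0,.001,.001).ravel(); 
    d=v[:2]*np.sign(v[1]); return np.degrees(np.arctan2(-d[0],d[1])),v[2:],np.std((W-v[2:])@[-v[1],v[0]])
print('far',line(edges(range(120,405,5),95,120),.012))
print('railin',line(edges(range(150,340,5),128,150),.030))
print('near',line(edges(list(range(170,215,5))+list(range(300,340,5)),268,292,False),.012))
print(g[125:150,250],g[125:150,180])
E
```

```text
far (np.float32(8.455048), array([ 0.6917471 , -0.00362812], dtype=float32), np.float64(0.00035479648613896204))
railin (np.float32(8.420302), array([0.64558184, 0.06997987], dtype=float32), np.float64(0.00034086156326335157))
near (np.float32(8.39962), array([0.46825427, 0.01127577], dtype=float32), np.float64(0.00043277547793397613))
[221 222 224 222 223 220 216 215 218 220 217 215 170  93  57  59  56  55
  55  57  59  57  52  58  55] [223 225 223 222 222 222 223 223 221 219 181  57  58  63  62  63  60  57
  60  60  57  57  56  62  61]
```

View pics/w1z.png

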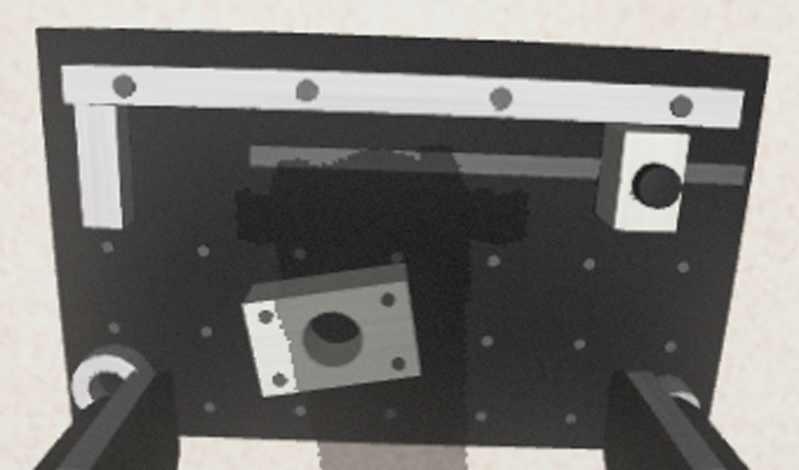

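```bash
cat >> h.py <<'E'
a=np.radians(8.43); EX=np.array([np.cos(a),np.sin(a)]); EY=np.array([-np.sin(a),np.cos(a)])
NX=.5741
E
python3 - <<'E'
from h import *
f=snap('wrist')
def F(z,pts):
    p=np.array(pts,float)/2.35+90
    W=p2w(f,p,z)[:,:2]; return np.c_[W@EX-NX,W@EY].round(4)
print('stop',F(.030,[(116,104),(122,228)]))
b=F(.042,[(242,303),(406,281),(420,376),(263,397)]);print('block',b,b.mean(0))
d=(b[0]-b[1]+b[3]-b[2]);print(np.degrees(np.arctan2(-d[0],d[1])))
print('jaw',F(.046,[(625,132),(690,135),(677,232),(614,228)]))
print('ring',F(.028,[(107,383)]), 'plateL/R',F(.012,[(37,28),(770,56)]))
W=f['obs']['tcp_pos'][:2];print('tcp',W@EX-NX,W@EY)
E
```

```text
stop [[0.0746 0.0771]
 [0.0146 0.0778]]
block [[-0.0175  0.017 ]
 [-0.0034 -0.0616]
 [-0.053  -0.0707]
 [-0.0677  0.0076]] [-0.0354   -0.026925]
10.40122279420821
jaw [[ 0.0719 -0.1569]
 [ 0.072  -0.187 ]
 [ 0.0266 -0.1874]
 [ 0.0273 -0.1571]]
ring [[-0.0707  0.0927]] plateL/R [[ 0.1086  0.1211]
 [ 0.1088 -0.2364]]
tcp 0.037583204289610816 -0.052317736011506806
```

>>> send_rows(series=[[[0, 0, 0], [0, 0, 0.414]], [[-0.0063, 0.0333, 0], [0, 0, 0]], [[-0.0063, 0.0333, 0], [0, 0, 0]], [[-0.0064, 0.0333, 0], [0, 0, 0]], [[-0.0064, 0.0333, 0], [0, 0, 0]], [[0, 0, 0.035], [0, 0, 0]], [[0, 0, 0.035], [0, 0, 0]], [[0, 0, 0.035], [0, 0, 0]], [[0, 0, 0.035], [0, 0, 0]], [[0, 0, 0.035], [0, 0, 0]], [[0, 0, 0], [0, 0, 0]], [[0, 0, 0], [0, 0, 0]]], fingers=105)

```text
clock: 4.22
tcp_pos: [0.4782, 0.044, 0.0574]
orientation: [-2.377, 2.053, -0.001]
contact_force: [-0.5, 0.7, 0.4]
grip_width: 0.0503
```

```bash
cat >> h.py <<'E'
NY=-.0575
def st():
    o=r.get_obs();W=o['tcp_pos'][:2];M=R.from_rotvec(o['orientation']).as_matrix()
    c=o['contact_force']
    print('t%.2f fx %.4f fy %.4f z %.4f yawtool %.2f grip %.4f F(fx,fy,z) %.1f %.1f %.1f'%(o['clock'],W@EX-NX,W@EY-NY,o['tcp_pos'][2],np.degrees(np.arctan2(M[0,0],-M[1,0])),o['grip_width'],c[:2]@EX,c[:2]@EY,c[2]))
E
python3 - <<'E'
from h import *
st()
im=np.hstack([cv2.resize(snap('side')['frame'][140:280,150:310],None,fx=2.5,fy=2.5),cv2.resize(snap('wrist')['frame'],(400,350))])
cv2.imwrite('pics/c2.png',im[:,:,::-1])
E
```

```text
t4.22 fx -0.0946 fy 0.0309 z 0.0574 yawtool 8.36 grip 0.0503 F(fx,fy,z) -0.4 0.8 0.4
```

View pics/c2.png

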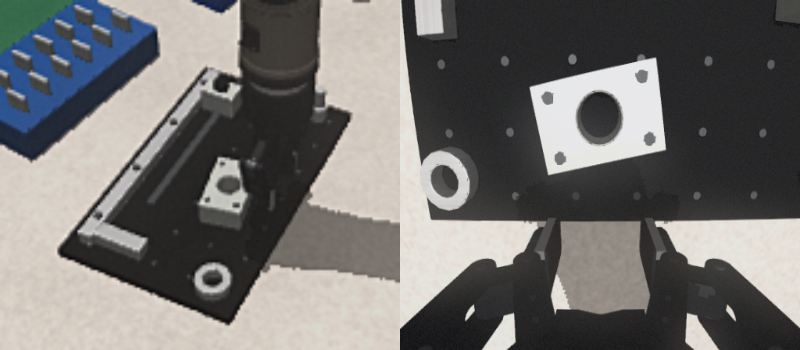

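>>> send_rows(series=[[[0, 0, 0.02], [0, 0, 0]], [[0, 0, 0.018], [0, 0, 0]], [[0, -0.005, 0], [0, 0, 0]], [[0, -0.008, 0], [0, 0, 0]], [[0, -0.008, 0], [0, 0, 0]], [[0, -0.008, 0], [0, 0, 0]], [[0, -0.008, 0], [0, 0, 0]], [[0, -0.008, 0], [0, 0, 0]], [[0, -0.008, 0], [0, 0, 0]], [[0, -0.008, 0], [0, 0, 0]], [[0, -0.008, 0], [0, 0, 0]], [[0, -0.008, 0], [0, 0, 0]], [[0, -0.008, 0], [0, 0, 0]]])

```text
clock: 5.95
tcp_pos: [0.5621, 0.0563, 0.0182]
orientation: [-2.378, 2.053, -0.0]
contact_force: [-1.6, -0.3, -0.1]
grip_width: 0.0501
```

```bash
python3 - <<'E'
from h import *
st()
im=np.hstack([cv2.resize(snap('side')['frame'][140:280,150:310],None,fx=2.5,fy=2.5),cv2.resize(snap('wrist')['frame'],(400,350))])
cv2.imwrite('pics/c3.png',im[:,:,::-1])
E
```

```text
t5.95 fx -0.0098 fy 0.0308 z 0.0182 yawtool 8.38 grip 0.0501 F(fx,fy,z) -1.6 -0.1 -0.1
```

View pics/c3.png

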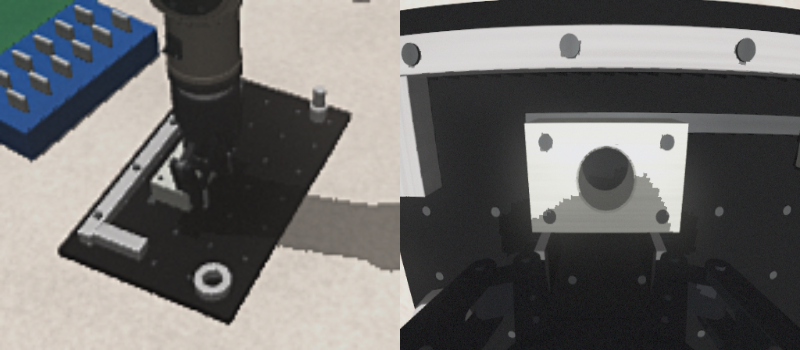

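>>> send_rows(series=[[[0, -0.006, 0], [0, 0, 0]], [[0, -0.006, 0], [0, 0, 0]], [[0, -0.004, 0], [0, 0, 0]], [[0, -0.002, 0], [0, 0, 0]], [[0, -0.002, 0], [0, 0, 0]], [[0, -0.002, 0], [0, 0, 0]], [[0, 0, 0], [0, 0, 0]]])

```text
clock: 6.92
tcp_pos: [0.5838, 0.0595, 0.0183]
orientation: [-2.377, 2.053, -0.001]
contact_force: [-0.2, 0.0, -1.2]
grip_width: 0.0501
```

```bash
python3 - <<'E'
from h import *
st()
im=snap('wrist')['frame']
cv2.imwrite('pics/c4.png',im[:,:,::-1])
E
```

```text
t6.92 fx 0.0121 fy 0.0308 z 0.0183 yawtool 8.38 grip 0.0501 F(fx,fy,z) -0.2 0.1 -1.2
```

View pics/c4.png

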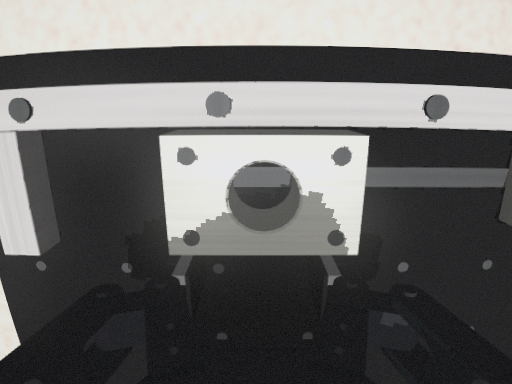

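>>> send_rows(series=[[[0, -0.0015, 0], [0, 0, 0]], [[0, -0.001, 0], [0, 0, 0]], [[0, -0.001, 0], [0, 0, 0]], [[0, 0, 0], [0, 0, 0]]])

```text
clock: 7.48
tcp_pos: [0.5859, 0.0598, 0.0182]
orientation: [2.377, -2.052, -0.001]
contact_force: [-5.5, -0.1, 3.8]
grip_width: 0.0503
```

>>> send_rows(series=[[[0, -0.001, 0], [0, 0, 0]], [[0, -0.001, 0], [0, 0, 0]], [[0, 0, 0], [0, 0, 0]]])

```text
clock: 7.85
tcp_pos: [0.5858, 0.0597, 0.0179]
orientation: [2.374, -2.05, -0.005]
contact_force: [-10.3, -2.1, 7.5]
grip_width: 0.0499
```

```bash
python3 - <<'E'
from h import *
st()
f=snap('wrist');im=f['frame']
cv2.imwrite('pics/c5.png',cv2.resize(im[70:270,130:400],None,fx=2.9,fy=2.9,interpolation=cv2.INTER_CUBIC)[:,:,::-1])
E
```

```text
t7.85 fx 0.0142 fy 0.0307 z 0.0179 yawtool 8.40 grip 0.0499 F(fx,fy,z) -10.5 -0.6 7.5
```

View pics/c5.png

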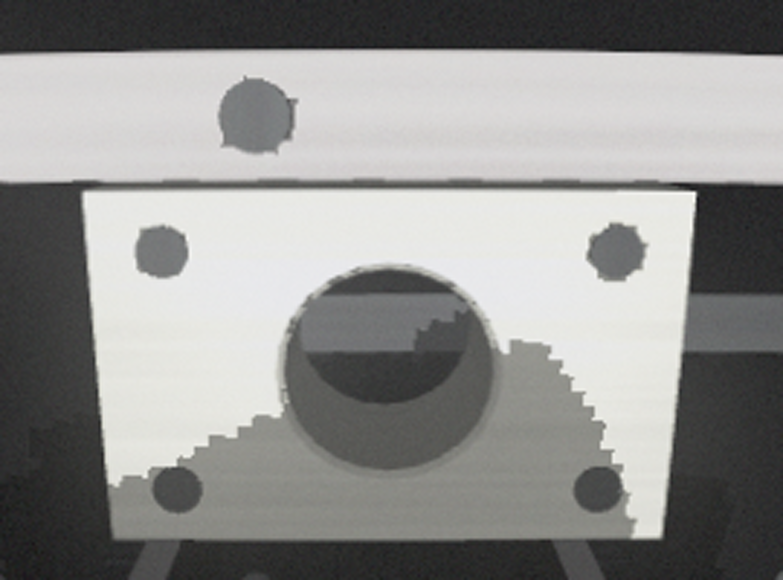

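>>> send_rows(series=[[[0, 0.012, 0], [0, 0, 0]], [[0, 0.012, 0], [0, 0, 0]], [[0, 0, 0.0], [0, 0, 0]], [[0, 0, -0.03], [0, 0, 0]], [[0, 0, -0.05], [0, 0, 0]], [[0.03, 0, 0], [0, 0, 0]], [[0.045, -0.014, 0], [0, 0, 0]], [[0.045, -0.014, 0], [0, 0, 0]], [[0.045, -0.014, 0], [0, 0, 0]], [[0.041, -0.014, 0], [0, 0, 0]], [[0, 0, 0], [0, 0, 0]]])

```text
clock: 9.28
tcp_pos: [0.6516, -0.1444, 0.0983]
orientation: [2.371, -2.06, 0.005]
contact_force: [-0.7, 0.3, -0.4]
grip_width: 0.0503
```

>>> send_rows(series=[[[0, 0, 0], [0, 0, 0]], [[0, 0, 0], [0, 0, 0]], [[0, 0, 0], [0, 0, 0]], [[0, 0, 0], [0, 0, 0]]], fingers=255)

```text
clock: 9.78
tcp_pos: [0.6504, -0.1383, 0.0984]
orientation: [-2.379, 2.052, -0.0]
contact_force: [-0.7, 0.2, 0.3]
grip_width: -0.0001
```

```bash
python3 - <<'E'
from h import *
st()
im=np.hstack([cv2.resize(snap('side')['frame'][140:280,150:310],None,fx=2.5,fy=2.5),cv2.resize(snap('wrist')['frame'],(400,350))])
cv2.imwrite('pics/c6.png',im[:,:,::-1])
E
```

```text
t9.78 fx 0.0490 fy -0.1746 z 0.0984 yawtool 8.44 grip -0.0001 F(fx,fy,z) -0.6 0.2 0.3
```

View pics/c6.png

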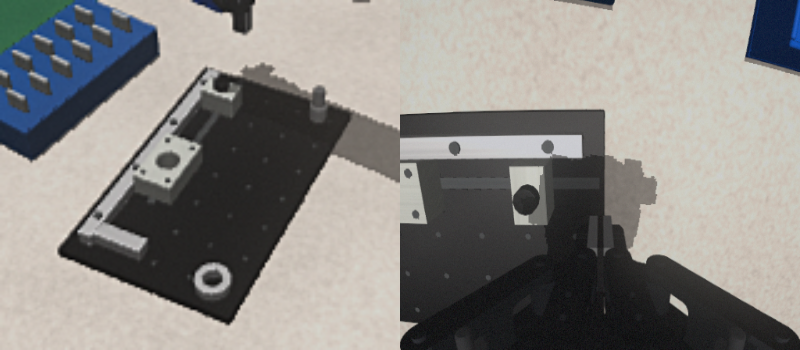

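>>> send_rows(series=[[[0, 0, 0.04], [0, 0, 0]], [[0, 0, 0.037], [0, 0, 0]], [[0, 0, 0], [0, 0, 0]], [[-0.01, 0, 0], [0, 0, 0]], [[-0.01, 0, 0], [0, 0, 0]], [[-0.007, 0, 0], [0, 0, 0]], [[-0.007, 0, 0], [0, 0, 0]], [[-0.007, 0, 0], [0, 0, 0]], [[-0.008, 0, 0], [0, 0, 0]], [[-0.008, 0, 0], [0, 0, 0]], [[-0.008, 0, 0], [0, 0, 0]]])

```text
clock: 11.25
tcp_pos: [0.6411, -0.0742, 0.0214]
orientation: [-2.378, 2.053, -0.001]
contact_force: [1.9, -3.1, 2.4]
grip_width: 0.0
```

```bash
python3 - <<'E'
from h import *
st()
im=np.hstack([cv2.resize(snap('side')['frame'][140:280,150:310],None,fx=2.5,fy=2.5),cv2.resize(snap('wrist')['frame'],(400,350))])
cv2.imwrite('pics/c7.png',im[:,:,::-1])
E
```

```text
t11.25 fx 0.0492 fy -0.1099 z 0.0214 yawtool 8.38 grip 0.0000 F(fx,fy,z) 1.4 -3.4 2.4
```

View pics/c7.png

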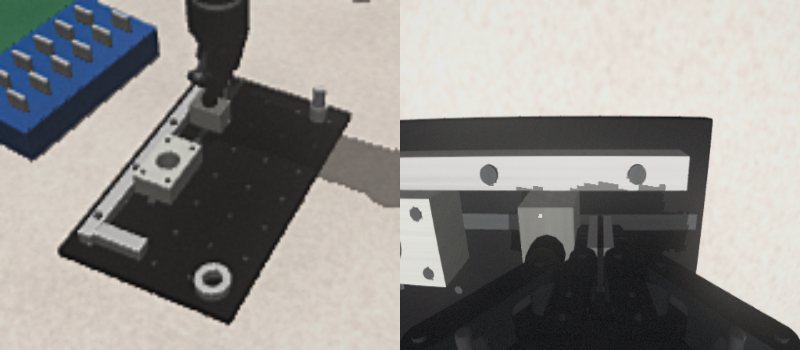

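>>> send_rows(series=[[[-0.008, 0, 0], [0, 0, 0]], [[-0.008, 0, 0], [0, 0, 0]], [[-0.008, 0, 0], [0, 0, 0]], [[-0.008, 0, 0], [0, 0, 0]], [[-0.008, 0, 0], [0, 0, 0]], [[-0.005, 0, 0], [0, 0, 0]], [[-0.004, 0, 0], [0, 0, 0]], [[-0.004, 0, 0], [0, 0, 0]], [[-0.004, 0, 0], [0, 0, 0]], [[-0.004, 0, 0], [0, 0, 0]], [[-0.004, 0, 0], [0, 0, 0]], [[-0.004, 0, 0], [0, 0, 0]], [[-0.004, 0, 0], [0, 0, 0]]])

```text
clock: 12.98
tcp_pos: [0.6299, -0.0022, 0.0211]
orientation: [2.377, -2.053, -0.001]
contact_force: [-0.3, -5.3, -2.5]
grip_width: 0.0001
```

```bash
python3 - <<'E'
from h import *
st()
im=np.hstack([cv2.resize(snap('side')['frame'][140:280,150:310],None,fx=2.5,fy=2.5),cv2.resize(snap('wrist')['frame'],(400,350))])
cv2.imwrite('pics/c8.png',im[:,:,::-1])
E
```

```text
t12.97 fx 0.0486 fy -0.0371 z 0.0211 yawtool 8.38 grip 0.0001 F(fx,fy,z) -1.1 -5.2 -2.5
```

View pics/c8.png

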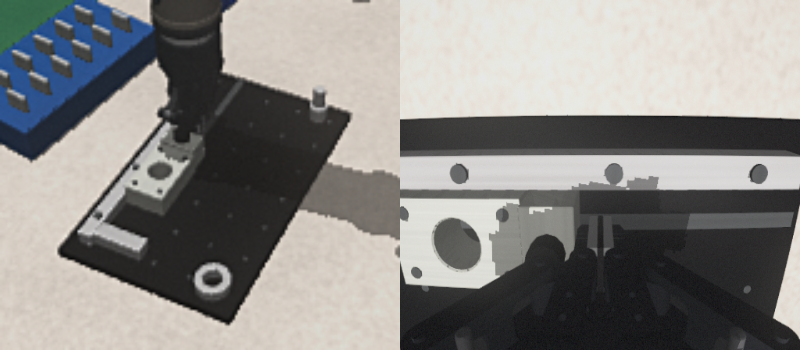

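>>> send_rows(series=[[[-0.004, 0, 0], [0, 0, 0]], [[-0.004, 0, 0], [0, 0, 0]], [[-0.004, 0, 0], [0, 0, 0]], [[-0.004, 0, 0], [0, 0, 0]], [[-0.004, 0, 0], [0, 0, 0]], [[-0.004, 0, 0], [0, 0, 0]], [[-0.004, 0, 0], [0, 0, 0]], [[-0.004, 0, 0], [0, 0, 0]], [[-0.004, 0, 0], [0, 0, 0]], [[-0.004, 0, 0], [0, 0, 0]], [[-0.002, 0, 0], [0, 0, 0]], [[0, 0, 0], [0, 0, 0]]])

```text
clock: 14.58
tcp_pos: [0.624, 0.0398, 0.0214]
orientation: [-2.378, 2.052, 0.001]
contact_force: [-1.2, -2.6, -0.5]
grip_width: -0.0001
```

```bash
python3 - <<'E'
from h import *
st()
im=np.hstack([cv2.resize(snap('side')['frame'][140:280,150:310],None,fx=2.5,fy=2.5),cv2.resize(snap('wrist')['frame'],(400,350))])
cv2.imwrite('pics/c9.png',im[:,:,::-1])
E
```

```text
t14.57 fx 0.0490 fy 0.0054 z 0.0214 yawtool 8.41 grip -0.0001 F(fx,fy,z) -1.6 -2.4 -0.5
```

View pics/c9.png

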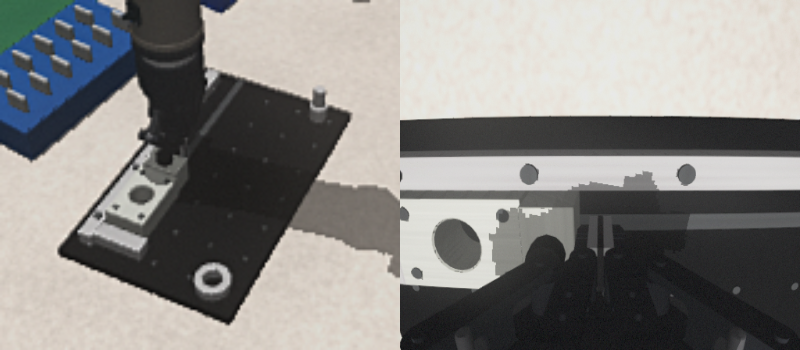

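>>> send_rows(series=[[[-0.002, 0, 0], [0, 0, 0]], [[-0.002, 0, 0], [0, 0, 0]], [[-0.0015, 0, 0], [0, 0, 0]], [[0, 0, 0], [0, 0, 0]]])

```text
clock: 15.18
tcp_pos: [0.6235, 0.0443, 0.0215]
orientation: [-2.378, 2.053, -0.001]
contact_force: [0.3, -4.2, 0.2]
grip_width: -0.0004
```

```bash
python3 -c "
from h import *
st()"
```

```text
t15.18 fx 0.0492 fy 0.0099 z 0.0215 yawtool 8.37 grip -0.0004 F(fx,fy,z) -0.3 -4.2 0.2
```

>>> send_rows(series=[[[-0.0015, 0, 0], [0, 0, 0]], [[-0.001, 0, 0], [0, 0, 0]], [[-0.001, 0, 0], [0, 0, 0]], [[0, 0, 0], [0, 0, 0]]])

```text
clock: 15.68
tcp_pos: [0.6232, 0.0467, 0.0215]
orientation: [2.376, -2.054, 0.002]
contact_force: [-0.4, -6.6, -0.8]
grip_width: -0.0001
```

```bash
python3 -c "
from h import *
st()"
```

```text
t15.68 fx 0.0492 fy 0.0124 z 0.0215 yawtool 8.32 grip -0.0001 F(fx,fy,z) -1.3 -6.5 -0.8
```

>>> send_rows(series=[[[-0.001, 0, 0], [0, 0, 0]], [[-0.001, 0, 0], [0, 0, 0]], [[0, 0, 0], [0, 0, 0]]])

```text
clock: 16.05
tcp_pos: [0.6231, 0.0468, 0.0215]
orientation: [2.374, -2.055, 0.004]
contact_force: [-0.1, -11.2, 0.3]
grip_width: 0.0003
```

```bash
python3 -c "
from h import *
st()"
```

```text
t16.05 fx 0.0491 fy 0.0124 z 0.0215 yawtool 8.25 grip 0.0003 F(fx,fy,z) -1.8 -11.1 0.3
```

>>> send_rows(series=[[[0.01, 0, 0], [0, 0, 0]], [[0.015, 0, 0], [0, 0, 0]], [[0, 0, -0.03], [0, 0, 0]], [[0, 0, -0.05], [0, 0, 0]], [[0, 0, -0.05], [0, 0, 0]], [[-0.03, 0.01, -0.02], [0, 0, 0]], [[-0.04, 0.01, 0], [0, 0, 0]], [[-0.03, 0, 0], [0, 0, 0]], [[0, 0, 0], [0, 0, 0]], [[0, 0, 0], [0, 0, 0]]])

```text
clock: 17.3
tcp_pos: [0.5922, 0.1205, 0.1713]
orientation: [-2.377, 2.054, -0.001]
contact_force: [-0.4, -0.7, -0.9]
grip_width: -0.0001
```

```bash
python3 - <<'E'
from h import *
st()
f=snap('wrist','pics/w10.png');print(f['obs']['clock'])
s=snap('side');cv2.imwrite('pics/s10.png',cv2.resize(s['frame'][140:280,150:310],None,fx=4,fy=4)[:,:,::-1])
E
```

```text
t17.30 fx 0.0294 fy 0.0899 z 0.1713 yawtool 8.35 grip -0.0001 F(fx,fy,z) -0.5 -0.6 -0.9
17.3
```

View pics/w10.png

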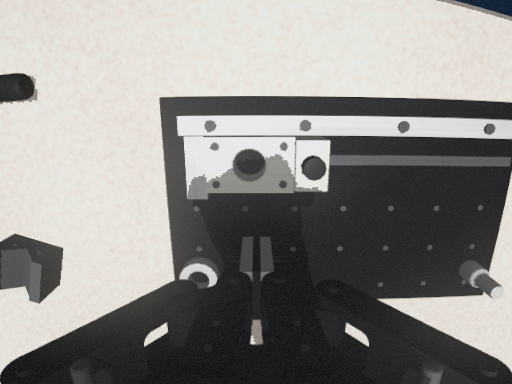

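View pics/s10.png

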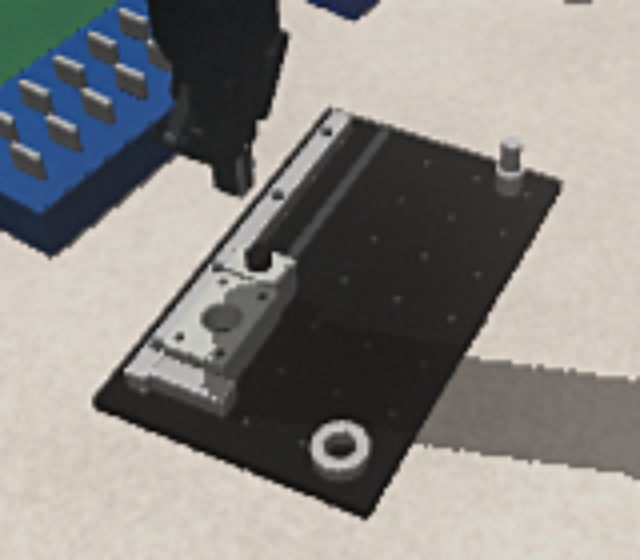

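```bash
python3 - <<'E'
from h import *
f=snap('wrist');im=f['frame']
cv2.imwrite('pics/w11.png',cv2.resize(im[105:215,170:350],None,fx=4.4,fy=4.4,interpolation=cv2.INTER_CUBIC)[:,:,::-1])
E
```

```text
(no output)
```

View pics/w11.png

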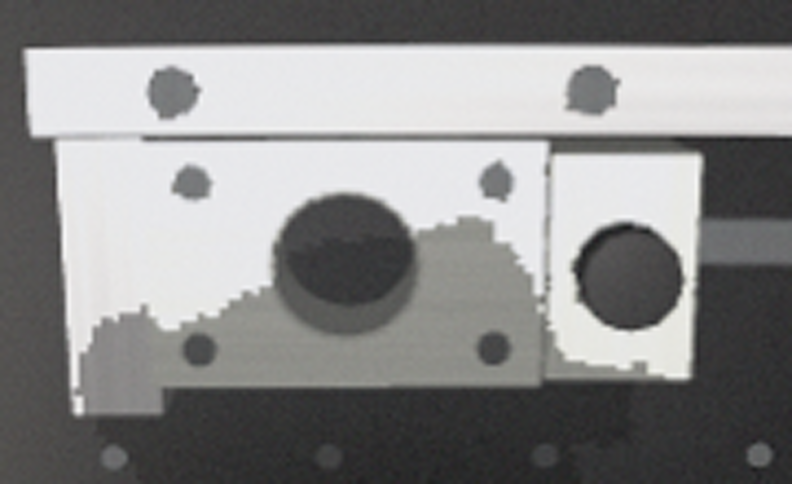

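```bash
python3 - <<'E'
from h import *
f=snap('wrist')
def F(z,pts):
    W=p2w(f,np.array(pts,float)/4.4+[170,105]-.4,z)[:,:2]; return np.c_[W@EX-NX,W@EY-NY].round(4)
print('blk near',F(.042,[(166,386),(540,384)]),'far',F(.042,[(150,139),(545,140)]))
print('rail',F(.030,[(60,136),(700,136)]))
print('blk jaw-end',F(.042,[(547,160),(541,380)]),'jaw top',F(.046,[(553,155),(545,379),(701,154),(692,378)]))
print('hole/bore top ctr',F(.042,[(346,264)]))
g=cv2.cvtColor(f['frame'],cv2.COLOR_RGB2GRAY)
for u in range(208,296,8): print(u,g[130:142,u])
E
```

```text
blk near [[0.025  0.133 ]
 [0.0251 0.0561]] far [[0.0752 0.1339]
 [0.0747 0.0565]]
rail [[0.0749 0.1544]
 [0.0745 0.0232]]
blk jaw-end [[0.0708 0.056 ]
 [0.026  0.056 ]] jaw top [[0.0722 0.0554]
 [0.0273 0.0556]
 [0.0725 0.0266]
 [0.0274 0.0257]]
hole/bore top ctr [[0.0502 0.0957]]
208 [122 136 207 231 232 185 100 204 232 231 233 232]
216 [232 233 232 232 233 179 115 212 232 231 234 232]
224 [233 232 233 232 232 170 120 216 233 233 232 232]
232 [232 232 232 232 232 166 115 216 232 233 232 232]
240 [233 233 233 232 232 168 123 218 232 232 232 234]
248 [233 233 233 232 232 162 122 218 233 234 232 233]
256 [232 232 231 232 229 164 125 218 232 232 231 232]
264 [232 233 231 230 229 154 112 218 233 233 232 233]
272 [231 232 231 229 227 152 119 218 233 233 233 232]
280 [231 231 230 228 223 150 114 215 233 232 233 233]
288 [230 230 228 228 221 148 148 220 233 233 232 233]
```

```bash
python3 -c "
from h import *
st(); print(r.hand_in())"
```

```text
t17.50 fx 0.0292 fy 0.0893 z 0.1712 yawtool 8.27 grip -0.0001 F(fx,fy,z) 0.3 -0.3 -0.1
the job is handed in; nothing more can be done
None
```

The block is seated in the fixture and the job is handed in at 17.5 s of the 51 s allowed. It reported no verdict.

**What I did:** I pushed the block across the plate with the two fingertips until its long side met the rail, stopping at about 10 N. I then pushed the jaw along the rail with the shut fingers. It carried the block to the end stop and stopped moving at about 11 N. I backed the hand off and raised it clear, with the TCP at z = 0.17 m.

**Last checks, from the wrist camera (good to about 0.5–1 mm, so smaller gaps would not show):**

| Item | Measured | Nominal |
|---|---|---|
| Block bore centre (x, y) | 50.2, 95.7 mm | 50, 95 mm |
| Block's near long side, both ends (x) | 25.0 and 25.1 mm | 25 mm |
| Jaw travel | about 0.1705 m | 0.170 m |

- **Fit:** No gap was visible at the stop or at the jaw. A thin dark line shows between the block and the rail, even along its length. It looked the same while the block was pressed against the rail, so I took it to be the block's upper side face. I did not push again to confirm.
- **Bystanders:** The ring and pin gauges still stand on the plate, and I saw nothing disturbed in the final views. I did not measure the positions of the other tools again.

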